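# Load the ring column into the tacking jig

## Task

Get the tacking jig ready for welding: first drop the two matching small steel rings into its tube, one after the other, so that they lie flat and fully home as one column, then set the clamp plate with its two holes over the jig's two studs so that it rests flat on the column, and let go. The tube is bolted somewhere along the slot of its bed, so feel or look for where it really stands; leave the wide ring, the hammer, the wire brush and the tin alone.

Things in the scene. Friction and masses are not known exactly. Their poses are not given: they have to be found in the camera images.
- jig_bed: Dark steel bed plate of the jig, 190 mm (its x) by 150 mm (its y) by 10 mm, fixed to the bench; origin at the centre of its underside (bench level), z up. The jig tube stands on it, its foot bolted somewhere along a slot that runs along the bed's y. All heights given for the jig are above this origin.
- slot_middle (a point): Point above the middle of the bed at the height of the tube's rim (54 mm); axes as the bed's. The tube's upright axis lies at the bed's x = 0 but anywhere from 13 mm before to 13 mm beyond this point along the bed's y; its place is not reported. Closed fingertips let 14 mm down into the bore here can feel its wall both ways along y; it can also be seen.
- bore_floor (a point): Point in the middle of the slot at the height of the bore's floor (18 mm), also the top of the 155 x 100 x 8 mm foot. The round tube is open at the top, unchamfered: outer diameter 77 mm, bore 65 mm, bore 36 mm deep. Tube, foot and studs are one rigid, immovable piece, parallel to the bed, and share the unreported shift along y.
- stud_level (a point): Point above the middle of the slot at the height of the stud tops (90 mm). The two upright studs, 12 mm diameter with tapered tips, stand 60 mm either side of the tube's axis along the bed's x, and share its shift along y.
- ring_a: Bright steel spacer ring lying flat: outer diameter 62 mm, hole 30 mm, 20 mm thick, about 0.33 kg; origin at the centre of its underside, z along its axis. It clears the bore by 1.5 mm all round. Identical to ring_b; either may go first.
- ring_b: The other spacer ring, identical to ring_a. Stacked on the first it stands 4 mm proud of the tube's rim.
- clamp_plate: Steel plate lying flat, 160 mm (its x) by 50 mm (its y) by 10 mm, about 0.6 kg; origin at the centre of its underside. Holes of 18 mm diameter at x = -60 and +60 mm. Upright flat-bar handle in its middle, 44 mm along x, 16 mm thick along y, z = 10 to 55 mm: grasp it from above across the 16 mm. A half turn changes nothing. In place, on the column, its underside is at 58 mm.
- wide_ring: Bystander: a darker, wider steel ring, outer diameter 82 mm, hole 44 mm, 26 mm thick, origin at the centre of its underside. Too wide for the tube.
- hammer: Bystander: hammer lying on the bench, 260 mm long along its x, head at +x; origin at its middle.
- wire_brush: Bystander: wire brush lying on the bench, 200 mm long along its x; origin at its middle.
- tin: Bystander: upright metal tin, 80 mm diameter, 110 mm tall; origin at the centre of its base.
Things that resemble listed ones, but are neither listed nor needed, are in the scene too. What is shaped like the clamp_plate but yellow is not meant. What is shaped like the ring_b but green is not meant.

How it is judged (in metres and radians):
On the way, in this order (a step that is already met when the one before it is completed fails the run):
1. one small ring lies flat on the floor of the tube (((horizontal distance between ring_a and jig_bed below 0.022 m and angle between ring_a's own z axis and vertical below 0.08 rad and z of ring_a in the frame of jig_bed between 0.015 and 0.021 m) or (horizontal distance between ring_b and jig_bed below 0.022 m and angle between ring_b's own z axis and vertical below 0.08 rad and z of ring_b in the frame of jig_bed between 0.015 and 0.021 m))), for 0.2 s.
2. both small rings lie flat in the tube as one column, the second on the first (((horizontal distance between each of ring_a, ring_b and jig_bed below 0.022 m and angle between each of ring_a, ring_b's own z axis and vertical below 0.08 rad and z of ring_a in the frame of jig_bed between 0.015 and 0.021 m and z of ring_b in the frame of jig_bed between 0.035 and 0.041 m and horizontal distance between ring_a and ring_b below 0.005 m) or (horizontal distance between each of ring_b, ring_a and jig_bed below 0.022 m and angle between each of ring_b, ring_a's own z axis and vertical below 0.08 rad and z of ring_b in the frame of jig_bed between 0.015 and 0.021 m and z of ring_a in the frame of jig_bed between 0.035 and 0.041 m and horizontal distance between ring_b and ring_a below 0.005 m))), for 0.2 s.
At the end, for the whole second after the job is handed in: Small rings flat in the tube (tilt < 0.08 rad), undersides 18 and 38 mm (+-3) above the bed's underside, centres within 5 mm of each other and 22 mm of the bed's; clamp plate flat (0.06 rad) on them, underside at 55-61.5 mm, along the bed's x (0.12 rad), within 9 mm of the rings; all at rest (((horizontal distance between each of ring_a, ring_b and jig_bed below 0.022 m and angle between each of ring_a, ring_b's own z axis and vertical below 0.08 rad and z of ring_a in the frame of jig_bed between 0.015 and 0.021 m and z of ring_b in the frame of jig_bed between 0.035 and 0.041 m and horizontal distance between ring_a and ring_b below 0.005 m) or (horizontal distance between each of ring_b, ring_a and jig_bed below 0.022 m and angle between each of ring_b, ring_a's own z axis and vertical below 0.08 rad and z of ring_b in the frame of jig_bed between 0.015 and 0.021 m and z of ring_a in the frame of jig_bed between 0.035 and 0.041 m and horizontal distance between ring_b and ring_a below 0.005 m)) and z of clamp_plate in the frame of jig_bed between 0.055 and 0.0615 m and angle between clamp_plate's own z axis and vertical below 0.06 rad and angle between the x axis of clamp_plate and the x axis of jig_bed, either way round below 0.12 rad and horizontal distance between clamp_plate and ring_a below 0.009 m and horizontal distance between clamp_plate and ring_b below 0.009 m and linear speed of each of ring_a, ring_b, clamp_plate below 0.02 m/s); the robot touches nothing.
It fails at once if the wide ring is pushed more than 25 mm or tipped (distance of wide_ring from where it was at the start of the episode above 0.025 m or angle between wide_ring's own z axis and vertical above 0.3 rad).
It fails at once if the hammer is pushed more than 25 mm or tipped (distance of hammer from where it was at the start of the episode above 0.025 m or angle between hammer's own z axis and vertical above 0.3 rad).
It fails at once if the wire brush is pushed more than 25 mm or tipped (distance of wire_brush from where it was at the start of the episode above 0.025 m or angle between wire_brush's own z axis and vertical above 0.3 rad).
It fails at once if the tin is pushed more than 25 mm or tipped (distance of tin from where it was at the start of the episode above 0.025 m or angle between tin's own z axis and vertical above 0.3 rad).
It also fails if it takes over 72 s, if anything falls off the work surface, if the arm or the gripper's body presses on something with over 40 N, if the wrist force passes 120 N, or if a joint passes its speed limit or range.

## Robot

A 6-joint arm with a two-finger parallel gripper is mounted at the origin on the work surface. World frame = base frame: x ahead of the robot, y to its left, z up, the work surface at z = 0. Lengths are in m, angles in degrees, forces in N, time in s.
With the tool pointing down it reaches from about 0.275 to 0.825 m from the base axis. Payload 4.9 kg.
Tool frame: the origin (TCP) lies at the very end of the fingers, on their centre line; the grasp point (between the pads) lies 19 mm behind it; z points along the fingers, y is the line along which they close (so a half turn about z gives the same grasp; the last joint's range is limited). The gripper opens to 85 mm and grips with 20 to 120 N. Pads are 22 mm wide; open, the fingers measure 114 mm over their backs; the gripper's body (76 mm by 85 mm) begins 54 mm behind the grasp point. The pads swing forward as they close: fully open they stand 13 mm farther back than shut.
Start: joints at [66.795, 18.69, -11.035, 60.275, 0, 82.311], TCP at [0.147, 0.53, 0.231] pointing down, gripper open.
Joint ranges: [-152.03, 152.03], [-55.5, 102.48], [-74.3, 77.21], [-110.64, 120.58], [-84.22, 78.4], [-180, 180]. Speed limits (degrees/s): [147.25, 147.25, 180, 180, 180, 180].

## Interface

Orientations are given as [roll, pitch, yaw] about the fixed x, y, z axes, in that order (R = Rz(yaw) Ry(pitch) Rx(roll)).
In Python, from cell import env gives the robot as it stands. Calls block until the motion is done:
- env.move_to(position, orientation): joint-space move of the TCP to a pose.
- env.move_l(position, frame=None, rate=0.15, stop_force=None): straight line of the TCP; frame=None keeps the orientation; rate is the mean speed in m/s. With stop_force (N) it stops when the force on the tool has changed by that much, and returns True; else False.
- env.set_joints(angles): joint-space move.
- env.command_gripper(opening, effort=None): opening from 0.0 (shut) to 1.0 (fully open); effort is the grip in N (None keeps the last); returns when the fingers have stopped.
- env.pause(seconds).
- env.solve_ik(position, orientation): joint angles nearest the present ones, or None.
- env.read_state(): the state.
- env.camera(name): name is "scene" or "top" or "wrist"; returns a dict with "pixels" (384x512x3 uint8, red, green, blue), "depth" (384x512 float32, m along the optical axis (not along the pixel's ray), 0 where there is no reading), "fx", "fy", "cx", "cy" (pixels), "pose" (4x4, takes a point from camera to world coordinates). Camera axes: x right, y up, looking along -z (the intrinsics and any distortion apply to the point x, -y, -z); pixel columns grow to the right and rows downward; lengths in m; the calibration is good to about 2 mm. A picture is of the moment at which its call begins.
A pose or a line that the arm cannot do raises env.IKError and nothing moves.
- env.hand_in(): hands the job in; it is judged then, once.
The state is a dict: "time": time; "q": joint angles; "joint_vel": joint speeds; "tau": joint torques, N m; "eef_pos": TCP position; "eef_rot": TCP orientation; "ft_force": force on the tool from outside, world axes, zero at the start; "wrist_torque": the same for the moment, N m; "grip_width": opening from 0.0 (shut) to 1.0 (fully open); "grip_force": force on a finger pad.
Only numpy, scipy, OpenCV 4.12 (cv2) and the standard library are available. Lean on these libraries where they do the work, as an engineer would, in place of code of your own. Each camera call takes 0.05 s, during which the arm holds its last target. There are 200 camera calls.

## Working session

There is one attempt and no reset: what is moved stays moved. The work goes in short steps, each a Python script; the robot and the scene stay as the last script left them, time stands still between calls to the robot, and variables do not carry over. Pictures are saved under pics/ and viewed, at most 10 in all, crops included, and the job is handed in when it is done.

```bash
mkdir -p pics; ls
cat > h.py <<'E'
import numpy as np, cv2
from cell import env
def cam(n,save=None):
    c=env.camera(n)
    if save: cv2.imwrite('pics/'+save,cv2.cvtColor(c['pixels'],cv2.COLOR_RGB2BGR))
    return c
def cloud(c):
    d=c['depth'];v,u=np.mgrid[:d.shape[0],:d.shape[1]]
    p=np.stack([(u-c['cx'])/c['fx']*d,-(v-c['cy'])/c['fy']*d,-d],-1)
    T=np.array(c['pose']);return p@T[:3,:3].T+T[:3,3]
def ray(c,u,v,z):
    T=np.array(c['pose']);r=T[:3,:3]@np.array([(u-c['cx'])/c['fx'],-(v-c['cy'])/c['fy'],-1]);o=T[:3,3]
    return o+r*(z-o[2])/r[2]
E
python3 - <<'E'
from h import *
for n in('top','scene'):
    c=cam(n,n+'0.png');np.savez('/tmp/'+n,**c)
    print(c.keys(),c['fx'],c['cx'],c['cy'],np.round(c['pose'],3).tolist())
    P=cloud(c);ok=c['depth']>0;print(ok.mean(),P[ok].min(0),P[ok].max(0))
E
```

```text
pics
dict_keys(['pixels', 'depth', 'fx', 'fy', 'cx', 'cy', 'pose']) 427.98894134817584 247.6751094356222 197.93754469019808 [[0.029, 0.993, -0.116, 0.35], [-0.999, 0.031, 0.021, -0.06], [0.024, 0.115, 0.993, 1.444], [0.0, 0.0, 0.0, 1.0]]
0.9955596923828125 [-0.24160603 -1.52551257 -0.77448507] [1.67559996 1.13961528 0.39442265]
dict_keys(['pixels', 'depth', 'fx', 'fy', 'cx', 'cy', 'pose']) 400.60969940763135 258.2256928233891 189.85719857617391 [[-0.545, -0.593, 0.593, 1.086], [0.838, -0.369, 0.401, 0.332], [-0.019, 0.716, 0.698, 0.768], [0.0, 0.0, 0.0, 1.0]]
0.996307373046875 [-2.10121773 -2.04248846 -0.76646117] [1.14834326 0.55525958 0.39075652]
```

View pics/top0.png

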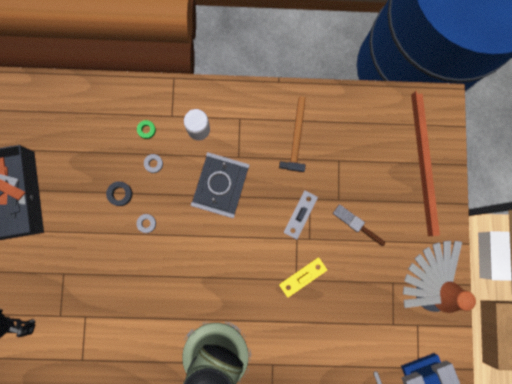

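View pics/scene0.png

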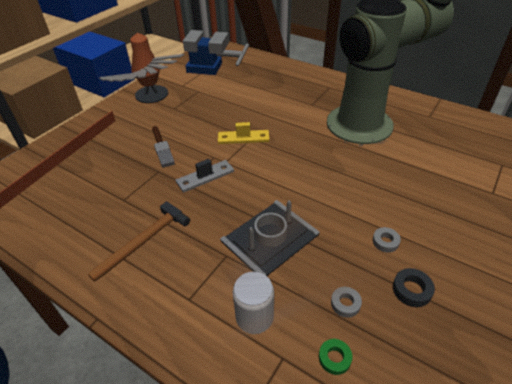

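The top view shows the small grey rings at (152,163) and (145,223), and the dark wide ring at (119,193). The jig is at (220,184) with its tube ring, and the grey plate is at (301,215). The green ring (146,129) and yellow plate (303,277) are decoys. The scene view agrees.

```bash
cat > m.py <<'E'
from h import *
def meas(c,seed,zlo,zhi,rad,what='circ'):
    P=cloud(c);m=(c['depth']>0)&(P[...,2]>zlo)&(P[...,2]<zhi)&(np.hypot(P[...,0]-seed[0],P[...,1]-seed[1])<rad)
    q=P[m];(x,y),(w,h),a=cv2.minAreaRect((q[:,:2]*1000).astype(np.float32))
    return m.sum(),np.round(np.median(q,0),4),np.round(q.mean(0),4),np.round([x,y,w,h,a],1)
E
python3 - <<'E'
from m import *
t=dict(np.load('/tmp/top.npz'));s=dict(np.load('/tmp/scene.npz'))
S={}
for n,(u,v),z,rad,lo,hi in [('r1',(152,163),.02,.05,.01,.03),('r2',(145,223),.02,.05,.01,.03),('wide',(119,193),.026,.06,.012,.035),('tin',(196,121),.11,.07,.1,.13),('plate',(301,215),.01,.1,.005,.02),('handle',(301,215),.055,.05,.04,.07),('bed',(220,184),.01,.14,.005,.014),('foot',(220,184),.018,.1,.0145,.024),('rim',(220,183),.054,.05,.048,.06),('studs',(220,183),.08,.08,.065,.1)]:
    p=ray(t,u,v,z);print(n,p.round(3))
    for k,c in(('top',t),('scn',s)):
        try: print('   ',k,*meas(c,p,lo,hi,rad))
        except Exception as e: print(k,'none')
print(cloud(t)[[250,340],[200,300]])
im=np.hstack([cv2.resize(cv2.cvtColor(x['pixels'],4)[a:a+100,b:b+120],None,fx=3.3,fy=3.3,interpolation=cv2.INTER_CUBIC) for x,a,b in((t,130,180),(s,190,210))]);cv2.imwrite('pics/c.png',im)
E
```

```text
r1 [0.624 0.235 0.02 ]
    top 213 [0.6251 0.2335 0.0191] [0.6255 0.2333 0.019 ] [625.2 233.1  60.4  59.9   0.9]
    scn 579 [0.6299 0.2369 0.0201] [0.6288 0.2364 0.0194] [627.1 235.2  61.8  60.5  57.9]
r2 [0.422 0.247 0.02 ]
    top 224 [0.4236 0.2459 0.0192] [0.4233 0.2457 0.0191] [422.1 246.3  59.5  61.2   2.3]
    scn 438 [0.4271 0.2486 0.0203] [0.4262 0.2487 0.0193] [423.8 248.7  60.7  62.9  90. ]
wide [0.518 0.337 0.026]
    top 377 [0.5191 0.3406 0.025 ] [0.5189 0.34   0.0246] [519.5 340.8  81.4  81.2  61.7]
    scn 971 [0.5257 0.3438 0.0263] [0.5239 0.3432 0.0248] [520.5 342.1  81.9  80.6  31.8]
tin [0.747 0.084 0.11 ]
    top 425 [0.7506 0.0868 0.1087] [0.7512 0.0866 0.1084] [752.4  86.3  72.6  73.1   1.9]
    scn 1155 [0.7567 0.0914 0.1102] [0.7562 0.0914 0.1094] [754.8  89.5  73.8  73.6  66. ]
plate [ 0.465 -0.271  0.01 ]
    top 637 [ 0.464  -0.2647  0.0092] [ 0.4665 -0.2667  0.0096] [ 465.9 -270.   194.7  184.3   65.2]
    scn 630 [ 0.4807 -0.2624  0.0101] [ 0.4731 -0.265   0.0103] [ 456.7 -289.2  106.7  160.7   63.8]
handle [ 0.461 -0.265  0.055]
    top 70 [ 0.4681 -0.
[... 391 characters left out ...]
7.1]
foot [0.56  0.004 0.018]
    top 988 [0.5564 0.0082 0.0178] [0.558  0.0071 0.0181] [559.3   1.7 139.1 187.4  67.5]
    scn 1443 [0.581  0.0177 0.0184] [0.5723 0.0154 0.0185] [563.6  16.9 120.3 189.8  77. ]
rim [0.558 0.003 0.054]
    top 125 [0.5608 0.0075 0.0528] [0.5612 0.0071 0.0531] [561.7   8.   74.1  75.6   2. ]
    scn 276 [0.5633 0.0121 0.0535] [0.5621 0.0108 0.053 ] [560.1   8.9  79.7  73.2  33.3]
studs [0.554 0.002 0.08 ]
    top 25 [ 0.6142 -0.0025  0.0834] [0.5672 0.0051 0.0837] [561.4   6.5  10.7 131.3  76.2]
    scn 86 [0.5628 0.0098 0.0807] [0.5633 0.0107 0.0795] [561.3   9.9  11.  131.4  75. ]
[[ 0.33803731  0.06420537 -0.0053185 ]
 [ 0.05436642 -0.27571888 -0.0010989 ]]
```

View pics/c.png

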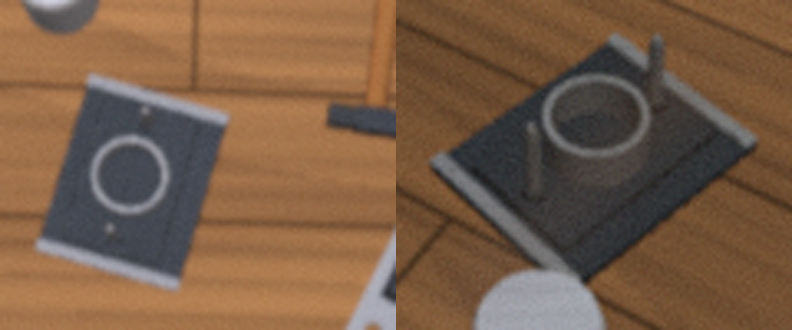

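Jig yaw is about -14.5°, with the tube near (0.561, 0.008), and every size and height matches its spec. Next I'll feel the bore in both axes with the fingers shut.

```bash
cat >> h.py <<'E'
YB=-14.5
def st(*a):
    s=env.read_state();print(*a,'t',round(s['time'],2),'p',np.round(s['eef_pos'],4),'F',np.round(s['ft_force'],1),'g',round(s['grip_width'],3),round(s['grip_force'],1));return s
E
python3 - <<'E'
from h import *
s=st('start');print(s['eef_rot'])
env.command_gripper(0.0)
C=np.array([.561,.008]);a=np.radians(YB);ex=np.array([np.cos(a),np.sin(a)]);ey=np.array([-ex[1],ex[0]])
for y in (YB,YB+180): print(y,env.solve_ik([*C,.11],[180,0,y]))
q=[env.solve_ik([*C,.11],[180,0,y]) for y in (YB,YB+180)]
i=int(np.argmin([abs(x[5]) if x is not None else 999 for x in q]));Y=YB+180*i
env.move_to([*C,.11],[180,0,Y]);st('hover')
print(env.move_l([*C,.040],rate=.1,stop_force=8));st('in')
for e in (ey,ex,ey):
    h=[]
    for sg in(1,-1):
        hit=env.move_l([*(C+sg*.03*e),.040],rate=.04,stop_force=6)
        p=np.array(st('hit',hit)['eef_pos'][:2]);h.append((p-C)@e)
        env.move_l([*C,.040],rate=.1)
    print(np.round(h,4));C=C+e*sum(h)/2
    env.move_l([*C,.040],rate=.1)
print('Y',Y,'C',C.round(4))
env.move_l([*C,.2],rate=.25);env.command_gripper(1.0);c=cam('wrist','w1.png');np.savez('/tmp/w1',**c);st('end')
E
```

```text
start t 0.1 p [0.1469 0.5295 0.2306] F [1.1 0.1 0. ] g 0.999 0.0
[-1.79912832e+02 -1.01715224e-02  1.64484242e+02]
-14.5 [  -6.72084397   26.06750605  -19.05896905   44.8735249     0.
 -172.22084397]
165.5 [ -6.72084397  26.06750605 -19.05896905  44.8735249    0.
   7.77915603]
hover t 3.27 p [0.561  0.0089 0.1102] F [0.6 0.5 0.4] g -0.0 0.0
False
in t 4.12 p [0.5615 0.008  0.0404] F [ 0.5 -1.2 -0.8] g -0.001 0.0
hit True t 4.65 p [0.5654 0.025  0.0401] F [-1.3 -4.1  2. ] g -0.001 1.5
hit True t 5.53 p [ 0.5558 -0.0113  0.0398] F [1.  3.  0.6] g -0.001 1.6
[ 0.0175 -0.02  ]
hit True t 6.72 p [0.5823 0.001  0.0394] F [-0.1  0.4  0.5] g -0.004 0.0
hit True t 7.63 p [0.5412 0.0119 0.04  ] F [ 1.4 -0.1  1.7] g -0.004 0.5
[ 0.0223 -0.0202]
hit True t 8.78 p [0.5663 0.0248 0.0398] F [ 0.2 -1.8  2.1] g 0.005 1.4
hit True t 9.65 p [ 0.5569 -0.0118  0.0399] F [0.2 3.9 3. ] g 0.003 1.5
[ 0.0189 -0.019 ]
Y 165.5 C [0.5617 0.0065]
end t 11.87 p [0.5618 0.0065 0.2001] F [-0.2  0.9  0.1] g 0.998 0.0
```

```bash
cat >> h.py <<'E'
C=np.array([.5617,.0065]);Y=165.5
def pick(xy,g=.003):
    env.move_to([*xy,.08],[180,0,Y-90]);env.move_l([*xy,g],rate=.15,stop_force=15)
    env.command_gripper(0.0,20);st('sq1');env.command_gripper(1.0)
    env.move_l([*xy,.05],rate=.2);env.move_to([*xy,.05],[180,0,Y]);env.move_l([*xy,g],rate=.15,stop_force=15)
    env.command_gripper(0.0,20);env.command_gripper(0.0,60);st('grip')
    env.move_l([*xy,.11],rate=.2);env.move_to([*C,.11],[180,0,Y]);st('over')
E
python3 - <<'E'
from h import *
pick([.4222,.2455])
c=cam('wrist','w2.png')
hit=env.move_l([*C,.060],rate=.1,stop_force=10);st('near',hit)
hit=env.move_l([*C,.052],rate=.03,stop_force=8);st('in',hit)
E
```

```text
sq1 t 14.67 p [0.4235 0.2458 0.0043] F [-0.5 -0.6  6.6] g 0.711 20.9
grip t 17.88 p [0.4231 0.2459 0.0047] F [-2.2 -0.8 11. ] g 0.695 62.1
over t 19.63 p [0.5606 0.0076 0.1092] F [ 0.1 -0.3 -3.6] g 0.697 65.2
near False t 20.33 p [0.5618 0.0069 0.0602] F [-0.6 -0.2 -2.1] g 0.693 65.2
in False t 20.75 p [0.5615 0.0065 0.0519] F [-0.6  0.8 -3.2] g 0.692 65.2
```

View pics/w2.png

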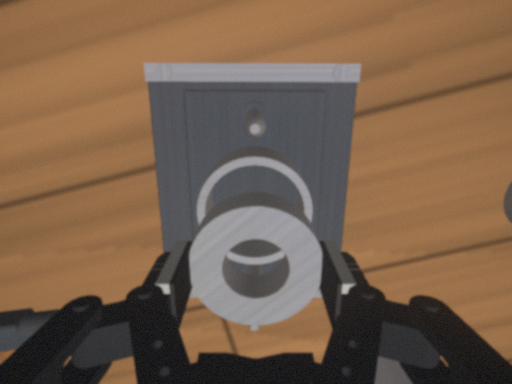

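The wrist view shows the ring at (255,263), held level and aligned with the tube. The bed edges are square to the image. The ring is now 5–6 mm into the bore with no contact force, so I'm releasing it.

Run:
```python
from h import *
hit=env.move_l([*C,.049],rate=.03,stop_force=8);st('in',hit)
env.command_gripper(0.9);env.pause(.2)
env.move_l([*C,.12],rate=.25);env.command_gripper(1.0);
env.move_l([*C,.16],rate=.25)
c=cam('wrist','w3.png');np.savez('/tmp/w3',**c)
P=cloud(c);r=np.hypot(P[...,0]-C[0],P[...,1]-C[1])
q=P[(r<.030)&(r>.016)&(c['depth']>0)&(P[...,2]<.05)];A=np.c_[q[:,:2]-C,np.ones(len(q))]
print(len(q),np.median(q[:,2]),np.linalg.lstsq(A,q[:,2],rcond=None)[0]);st('')
```

```text
in False t 21.0 p [0.5622 0.0064 0.0493] F [-0.2 -0.3 -0.5] g 0.694 66.4
2753 0.038023909718544135 [-0.02776727  0.00465019  0.03754297]
 t 22.57 p [0.5616 0.0065 0.1597] F [ 0.7  0.1 -0.5] g 1.0 0.0
```

View pics/w3.png

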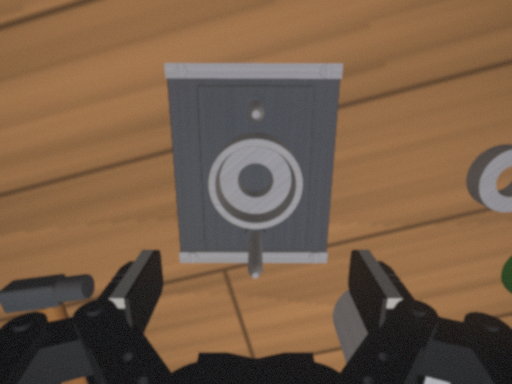

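The first ring lies flat in the tube at (256,180), with its top at 38 mm, so it is fully home. On to the second ring.

Run:
```python
from h import *
pick([.6252,.2330])
hit=env.move_l([*C,.060],rate=.1,stop_force=10);st('near',hit)
hit=env.move_l([*C,.049],rate=.03,stop_force=8);st('in',hit)
if hit: raise SystemExit
env.command_gripper(0.9);env.pause(.2)
env.move_l([*C,.12],rate=.25);env.command_gripper(1.0);
env.move_l([*C,.16],rate=.25)
c=cam('wrist','w4.png');np.savez('/tmp/w4',**c)
P=cloud(c);r=np.hypot(P[...,0]-C[0],P[...,1]-C[1])
q=P[(r<.029)&(r>.018)&(c['depth']>0)&(P[...,2]<.075)];A=np.c_[q[:,:2]-C,np.ones(len(q))]
print(len(q),np.median(q[:,2]),np.linalg.lstsq(A,q[:,2],rcond=None)[0]);st('')
```

```text
sq1 t 25.27 p [0.6267 0.2332 0.0048] F [ 0.1 -0.1  5.8] g 0.707 21.6
grip t 28.48 p [0.6264 0.2335 0.0051] F [-1.9  0.3  9.2] g 0.694 63.5
over t 30.09 p [0.5622 0.0073 0.1097] F [ 0.4  0.5 -3. ] g 0.693 65.2
near False t 30.74 p [0.5621 0.007  0.0601] F [ 0.   0.7 -3.1] g 0.697 65.2
in True t 31.16 p [0.562  0.0065 0.0493] F [-0.  -0.6  5.4] g 0.694 69.5
```

It stopped at the target depth, about 5 mm into the bore, so I'm releasing.

Run:
```python
from h import *
env.command_gripper(0.9);env.pause(.2)
env.move_l([*C,.12],rate=.25);env.command_gripper(1.0);
env.move_l([*C,.16],rate=.25)
c=cam('wrist','w4.png');np.savez('/tmp/w4',**c)
P=cloud(c);r=np.hypot(P[...,0]-C[0],P[...,1]-C[1])
q=P[(r<.029)&(r>.018)&(c['depth']>0)&(P[...,2]<.075)];A=np.c_[q[:,:2]-C,np.ones(len(q))]
print(len(q),np.median(q[:,2]),np.linalg.lstsq(A,q[:,2],rcond=None)[0]);st('')
```

```text
2445 0.05804550973889572 [-0.00029706  0.00034653  0.05805555]
 t 32.73 p [0.5616 0.0065 0.1597] F [-0.2  0.5 -0.8] g 0.998 0.0
```

View pics/w4.png

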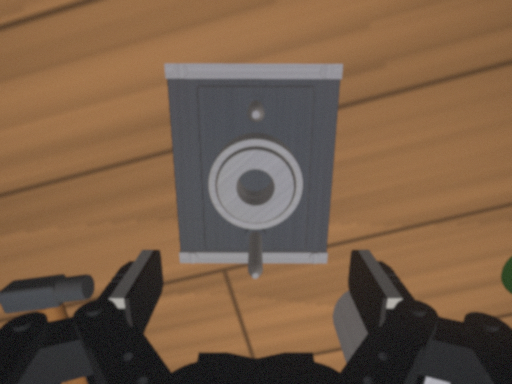

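Both rings are home: the top face is flat at 58 mm, with the column at (256,184). Now I'll look at the plate with the wrist camera.

Run:
```python
from m import *
w=dict(np.load('/tmp/w4.npz'))
print('rim',*meas(w,C,.05,.062,.045));
P=cloud(w)
for s in (1,-1):
    p=C+s*.06*np.array([np.cos(np.radians(YB)),np.sin(np.radians(YB))])
    try: print('stud',p.round(4),*meas(w,p,.08,.1,.015))
    except Exception: print('no')
p=[.4687,-.268]
env.move_to([*p,.2],[180,0,155.5]);env.pause(.1)
c=cam('wrist','w5.png');np.savez('/tmp/w5',**c);st('')
print('plate',*meas(c,p,.006,.014,.1));print('all',*meas(c,p,.006,.07,.1));print('handle',*meas(c,p,.045,.065,.05))
```

```text
rim 5615 [0.5599 0.0073 0.0574] [0.5606 0.007  0.0563] [562.4   6.3  76.2  76.7  77.3]
stud [ 0.6198 -0.0085] 185 [ 0.618  -0.0081  0.0855] [ 0.6183 -0.0082  0.0857] [618.9  -8.3  11.    9.3  75.7]
stud [0.5036 0.0215] 251 [0.504  0.0218 0.0865] [0.5041 0.0217 0.0865] [504.4  21.6  11.2  11.2  31.1]
 t 34.01 p [ 0.4692 -0.2667  0.1997] F [ 0.6  0.6 -0.4] g 1.002 0.0
plate 5724 [ 0.456  -0.2645  0.0101] [ 0.4635 -0.2669  0.0102] [ 470.3 -270.1   50.1  160.3   64.5]
all 6643 [ 0.4597 -0.2659  0.0103] [ 0.464  -0.2671  0.0159] [ 470.3 -270.1   50.1  160.3   64.5]
handle 811 [ 0.4682 -0.2693  0.0549] [ 0.4685 -0.2693  0.0547] [ 469.8 -269.6   15.7   43.6   65.3]
```

View pics/w5.png

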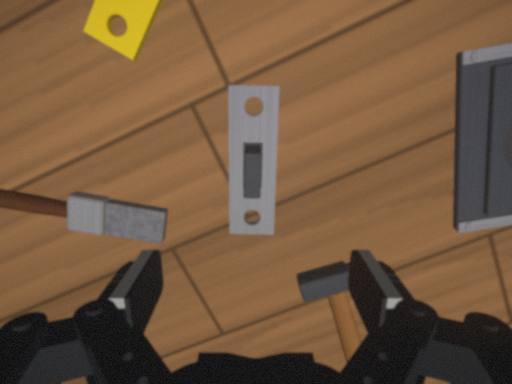

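The plate centre is (0.4698, -0.2700) at yaw -25.4°, its 160×50 outline matches, and the stud midpoint agrees with the felt bore. I'm picking it up and placing it.

Run:
```python
from h import *
p=[.4698,-.2700];g=.016
env.move_to([*p,.11],[180,0,154.6]);env.move_l([*p,g],rate=.12,stop_force=12);st('dn')
env.command_gripper(0.0,20);env.command_gripper(0.0,80);st('grip')
env.move_l([*p,.15],rate=.2);env.move_to([*C,.15],[180,0,165.4]);env.pause(.2);st('over')
c=cam('wrist','w6.png')
hit=env.move_l([*C,.108],rate=.1,stop_force=10);st('tips',hit)
hit=env.move_l([*C,.094],rate=.04,stop_force=8);st('in',hit)
if not hit:
    hit=env.move_l([*C,.071],rate=.04,stop_force=8);st('down',hit)
```

```text
dn t 35.39 p [ 0.4705 -0.2706  0.0169] F [ 0.   0.5 -0.1] g 1.0 0.0
grip t 36.24 p [ 0.4698 -0.2703  0.0163] F [-2.1 -1.1  3.7] g 0.175 79.0
over t 38.38 p [0.5617 0.005  0.15  ] F [ 0.4 -0.8 -5.5] g 0.178 78.1
tips False t 39.0 p [0.5618 0.0064 0.1081] F [-0.2 -0.4 -6.1] g 0.175 78.1
in False t 39.5 p [0.5615 0.0065 0.0938] F [-0.6  0.  -5.8] g 0.176 78.1
down True t 40.0 p [0.5615 0.0065 0.0742] F [-0.8 -0.8  5. ] g 0.182 79.6
```

View pics/w6.png

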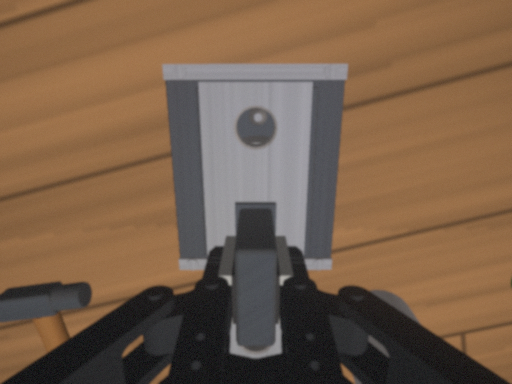

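The stud showed through the hole at (256,125), and contact came at TCP 0.074, exactly the seated height. Releasing, then checking.

Run:
```python
from m import *
env.command_gripper(0.6);env.pause(.2)
env.move_l([*C,.17],rate=.2);env.command_gripper(1.0);env.move_l([*C,.22],rate=.2);env.pause(.2)
c=cam('wrist','w7.png');P=cloud(c)
a=np.radians(YB);ex=np.array([np.cos(a),np.sin(a)]);d=P[...,:2]-C;u=d@ex;v=d@np.array([-ex[1],ex[0]])
m=(abs(u)<.09)&(abs(v)<.035)&(P[...,2]>.058)&(P[...,2]<.08);q=P[m]
A=np.c_[q[:,:2]-C,np.ones(len(q))];k=np.median(q[:,2]);A2=abs(q[:,2]-k)<.006
print(k,np.linalg.lstsq(A[A2],q[A2,2],rcond=None)[0],cv2.minAreaRect((q[:,:2]*1000).astype(np.float32)));st('')
```

```text
0.0680848853790347 [-0.00034008  0.00083208  0.06812345] ((562.0827026367188, 6.9349212646484375), (60.24835968017578, 160.04824829101562), 75.42774963378906)
 t 42.36 p [0.561  0.0066 0.2189] F [ 0.7 -0.7  0.4] g 0.998 0.0
```

View pics/w7.png

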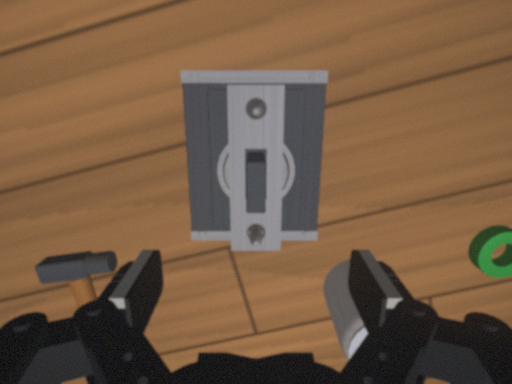

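The plate is seated flat, its top at 68 mm, with the studs through both holes at (256,108) and (256,233).

```bash
python3 -c "
from cell import env
print(env.hand_in())"
```

```text
the job is handed in; nothing more can be done
None
```

The job is handed in: both rings are home in the tube with the column top at 58 mm, the clamp plate lies flat on them over both studs, and the arm is clear at about 42 s of the 72 s; no verdict was returned.

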